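# Draw the steel gauge out of its block and lay it in the job tray

### The job

The flat steel gauge lies sunk in its wooden block, where fingers cannot get hold of it. With a gently pressed fingertip, slide it along its channel until a good third of it hangs out over the block's open end and it rests there by itself, then pinch it by the overhanging part, lift it out and lay it flat on the floor of the job tray, beside the lens pouch and not on it. Do not let the gauge fall off the block or drop it into the tray, and leave the pouch, the spectacles and the pen where they are.

Things in the scene. Friction and masses are not known exactly. Their poses are not given: they have to be found in the camera images.
- gauge: flat steel gauge plate, 150 x 60 x 5 mm, 0.14 to 0.28 kg, with a 12 mm hole 15 mm from its front end and a row of four smaller holes (6 to 12 mm) along one long side, 18 mm off its centre line. Origin: centre of its underside; x along its length towards the front end (the one at the block's open end), y across its width, z up
- gauge_front (a point): middle of the gauge's front end face (75 mm along +x from the gauge's origin, half its thickness up). The steel slides easily on the wood; a fingertip holds on it well when pressed down with 5 to 15 N, less surely when pressed lightly; over 40 N would dent the wood
- gauge_block: beech storage block, 166 x 92 x 45 mm, screwed down. Origin: centre of its underside; x points along the channel to the open end, z up. A straight channel 63 mm wide and 5 mm deep is sunk in its top (channel floor 40 mm above the worktop), open at the +x end, shut at the other by a 10 mm stop; the gauge lies in it with its top flush with the block's, its front end 1 to 6 mm short of the open end
- block_lip (a point): middle of the edge at which the channel floor ends at the open end (83 mm along the block's +x from its origin, 40 mm above its underside); axes as the block's
- job_tray: open beech tray, 281 x 177 x 59 mm outside, 261 x 158 mm inside, walls 10 mm thick, fixed in place. Origin: centre of its underside; x along its length, z up; its floor is 8 mm above the origin
- tray_floor (a point): centre of the tray's inner floor; axes as the tray's
- pouch: white lens pouch, flat, 66 x 118 x 8 mm (length along its own y), lying loose across the tray at its +x end, the end far from the robot. Origin: centre of its underside
- spectacles: dark brown folded spectacles, 43 x 140 x 12 mm, lying loose between the block and the tray: a bystander. Behind them, some 0.1 m farther from the robot, a fixed bench instrument about 0.4 m tall stands: carry things round in front of it
- pen: blue pen, 128 mm long, lying loose near the front edge: a bystander

How it is judged:
On the way, in this order (a step that is already met when the one before it is completed fails the run):
1. the gauge overhangs the open end of the block by 40 to 72 mm, still lying level in the channel, with nothing gripping or touching it (x of gauge_front in the frame of block_lip between 0.04 and 0.072 m and angle between gauge's own z axis and vertical below 0.06 rad and z of gauge in the frame of block_lip between -0.003 and 0.004 m and contact force between the fingers and gauge below 0.1 N), for 0.2 s.
2. the gauge is held between the fingers, clear above the block (height (world z) of gauge above 0.075 m and contact force between the fingers and gauge above 1 N), for 0.2 s.
3. the gauge is lowered, still held, to within 30 mm of the tray's floor (z of gauge in the frame of tray_floor below 0.03 m and horizontal distance between gauge and tray_floor below 0.12 m and contact force between the fingers and gauge above 1 N), for 0.05 s.
At the end, for the whole second after the job is handed in: The gauge lies flat (within 3 degrees) and at rest on the floor of the job tray (underside within 4 mm of it), the pouch beside it still on the floor, and is released (angle between gauge's own z axis and vertical below 0.05 rad and z of gauge in the frame of tray_floor between -0.004 and 0.004 m and horizontal distance between gauge and tray_floor below 0.12 m and linear speed of gauge below 0.02 m/s and z of pouch in the frame of tray_floor below 0.004 m and contact force between the fingers and gauge below 0.1 N); the robot touches nothing.
It fails at once if the fingers press on the gauge with more than 40 N while it is being drawn out (until it overhangs by 40 mm) (contact force between the fingers and gauge above 40 N and z of gauge in the frame of block_lip between -0.004 and 0.004 m and horizontal distance between gauge and gauge_block below 0.05 m and x of gauge_front in the frame of block_lip below 0.04 m).
It fails at once if the gauge falls off the block (below 30 mm anywhere but in the tray) (height (world z) of gauge below 0.03 m and horizontal distance between gauge and tray_floor above 0.16 m).
It fails at once if the pouch is pushed more than 25 mm or the spectacles or pen more than 30 mm (distance of pouch from where it was at the start of the episode above 0.025 m or distance of any of spectacles, pen from where it was at the start of the episode above 0.03 m).
It also fails if it takes over 64 s, if anything falls off the work surface, if the arm or the gripper's body presses on something with over 40 N, if the wrist force passes 120 N, or if a joint passes its speed limit or range.

### The arm

A 6-joint arm with a two-finger parallel gripper is mounted at the origin on a cart in front of the work surface, level with it; the furniture and walls round the work are solid. World frame = base frame: x ahead of the robot, y to its left, z up, the work surface at z = 0. Lengths are in m, angles in rad, forces in N, time in s.
With the tool pointing down it reaches from about 0.25 to 0.775 m from the base axis. Payload 4 kg.
Tool frame: the origin (TCP) lies at the centre of the arm's flange, where the gripper is bolted on; the fingertips stand 199 mm ahead of it and the grasp point (between the pads) lies 180 mm ahead of it; z points along the fingers, y is the line along which they close (so a half turn about z gives the same grasp; the last joint's range is limited). The gripper opens to 94 mm and grips with 3 to 60 N. Pads are 16 mm wide; open, the fingers measure 119 mm over their backs; the gripper's body (75 mm by 177 mm) begins 78 mm behind the grasp point.
Start: joints at [-1.375, 0.087, 1.371, -0, 1.684, -0.103], TCP at [0.162, -0.526, 0.405] pointing down, gripper open.
Joint ranges: [-3.1, 3.1], [-0.76, 2.03], [0.27, 2.55], [-1.08, 4.22], [0.17, 2.65], [-2.57, 2.57]. Speed limits (rad/s): [2.79, 2.79, 3.14, 3.14, 3.14, 3.14].

### API

Orientations are given as [roll, pitch, yaw] about the fixed x, y, z axes, in that order (R = Rz(yaw) Ry(pitch) Rx(roll)).
In Python, from bench import robot, eyes, models gives the robot as it stands.
- The arm moves only by the tool step_arm, never from a script. Its argument "commands" is a list that holds one entry, the list of rows, each a list of 7 numbers: the shift along the tool's x, y, z in mm, then the turn, a rotation vector about the tool's x, y, z in rad, then the finger opening in mm, from 0 to 94. In form: [[[tx, ty, tz, wx, wy, wz, gripper], ...]]. A call has 1 to 20 rows; each row shifts and turns the commanded pose from where the row before left it, along the tool's axes as they then stand; what a row does not reach is not made up. A row lasts 1/8 s, in which the tool goes at most 62.5 mm and 10.7 degrees, less where a joint would pass 70% of its speed; a pose out of reach is approached as far as the arm can. A call is refused whole if a number of a shift passes 62.5 or a number of a turn 0.188, either way. A call with a gripper value outside its range is refused whole. The fingers move at their own pace and stop on an object; the grip force is fixed at half the most. Time passes only in rows, so rows that do not move let the fingers close. It gives the time, the measured TCP pose, the force, the opening and the grip force at its end, in the units of the state.
- robot.get_obs(): the state, without advancing time (a new reading comes with each control period).
- eyes.snapshot(name): name is "side" or "top"; returns a dict with "color" (400x640x3 uint8, red, green, blue), "camera_matrix" (3x3 intrinsics, pixels), "eye" and "rotation" of the camera in the world. Camera axes: x right, y up, looking along -z (the intrinsics and any distortion apply to the point x, -y, -z); pixel columns grow to the right and rows downward; lengths in m; the calibration is good to about 2 mm. A picture is of the moment at which its call begins. There is no depth.
- robot.close_job(): hands the job in; it is judged then, once.
Trained networks look in a picture, given as the dict that the camera call returned (one of the last four; its "shot" number tells which), for a name from the list of things; names that differ only in an ending like _2 or _b are one class to them, and where a whole thing is asked for, a point or a joint stands for the part that bears it (a point fixed in the world has none). Each returns a list of dicts, best first, with "confidence" (0 to 1); they miss things now and then, are a little off and sometimes report something else, mostly with a low value. They report only what shows in the picture. A call takes as long as a camera call.
- models.masks_of(picture, query): "mask" (400x640 bool, what is visible of it) and "xy" ([column, row] in pixels, amid what is visible of it).
- models.tip_of(picture, query): "xy" ([column, row] in pixels: a listed point, or the origin of a listed thing).
The state is a dict: "time": time; "joint_positions": joint angles; "qvel": joint speeds; "joint_torque": joint torques, N m; "tool_pos": TCP position; "ee_rot": TCP orientation; "wrist_force": force on the tool from outside, world axes, zero at the start; "wrist_torque": the same for the moment, N m; "width": finger opening in m; "finger_force": force on a finger pad.
Only numpy, scipy, OpenCV 4.12 (cv2) and the standard library are available. Lean on these libraries where they do the work, as an engineer would, in place of code of your own. Each camera call takes 0.05 s, during which the arm holds its last target. There are 200 camera calls.

## Working session

There is one attempt and no reset: what is moved stays moved. The work goes in short steps, Python scripts to look and compute and a tool call to move; the robot and the scene stay as the last step left them, time stands still between calls to the robot, and variables do not carry over. Pictures are saved under pics/ and viewed, at most 12 in all, crops included, and the job is handed in when it is done.

Besides the shell and the picture viewer there is one more tool, called after "Call:" as name([rows], argument=value, ...), one row to a line, values as JSON. step_arm: Moves the arm, as the interface text tells. Its arguments: {"type":"object","properties":{"commands":{"type":"array"}},"required":["commands"]}

```bash
mkdir -p pics; cat > h.py <<'E'
from bench import robot, eyes, models
import numpy as np, cv2
from scipy.spatial.transform import Rotation as R
def ray(s,px):
    K=np.array(s["camera_matrix"]);d=np.linalg.inv(K)@[px[0],px[1],1.]
    return np.array(s["rotation"])@[d[0],-d[1],-d[2]]
def at_z(s,px,z):
    d=ray(s,px);e=np.array(s["eye"]);return e+d*(z-e[2])/d[2]
def proj(s,p):
    c=np.array(s["rotation"]).T@(np.array(p)-s["eye"]);q=np.array(s["camera_matrix"])@[c[0],-c[1],-c[2]];return q[:2]/q[2]
def rect(s,m,z):
    c=max(cv2.findContours(m.astype(np.uint8),0,1)[0],key=cv2.contourArea)
    pts=np.array([at_z(s,p[0],z)[:2] for p in c])
    return cv2.minAreaRect((pts*1000).astype(np.float32))
def save(s,n,up=None):
    im=s["color"][:,:,::-1]
    cv2.imwrite("pics/"+n,im if up is None else cv2.resize(im[up[1]:up[3],up[0]:up[2]],None,fx=up[4],fy=up[4],interpolation=cv2.INTER_CUBIC))
E
python3 - <<'E'
from h import *
o=robot.get_obs();print(o)
t=eyes.snapshot("top");s=eyes.snapshot("side")
for n,p in(("top",t),("side",s)): save(p,n+"0.png");print(n,p["eye"],p["camera_matrix"],[k for k in p])
for q,z in(("gauge",.045),("gauge_block",.045),("job_tray",.059),("pouch",.016),("spectacles",.012),("pen",.01)):
    for r in models.masks_of(t,q)[:1]: print(q,r["confidence"],r["xy"],rect(t,r["mask"],z))
for q,z in(("gauge_front",.0425),("block_lip",.04),("tray_floor",.008),("gauge",.04),("gauge_block",0),("job_tray",0)):
    for r in models.tip_of(t,q)[:1]: print(q,r["confidence"],r["xy"],at_z(t,r["xy"],z))
E
```

```text
{'time': 0.0, 'joint_positions': array([-1.37508042e+00,  8.79567729e-02,  1.37224156e+00,  1.92515542e-06,
        1.68358987e+00, -1.03088511e-01]), 'qvel': array([ 0.00037665, -0.00124067,  0.00028229,  0.00070813,  0.00037382,
        0.00100974]), 'joint_torque': array([-6.70698828e-04, -3.40182281e+01, -3.02429080e+01,  7.17560481e-02,
        3.29865539e-02, -1.58444573e-04]), 'tool_pos': array([ 0.16188834, -0.52552073,  0.40350917]), 'ee_rot': array([-3.13940895e+00, -2.27838881e-04,  2.98804380e-01]), 'wrist_force': array([-1.04960003, -0.48317827,  0.1497869 ]), 'wrist_torque': array([ 0.02545872,  0.01081073, -0.01391901]), 'finger_force': 0.0, 'width': 0.09406932503476687}
top [ 0.3438558  -0.00920441  0.91180651] [[374.64315347   0.         320.05497358]
 [  0.         374.64315347 202.14124369]
 [  0.           0.           1.        ]] ['color', 'camera_matrix', 'eye', 'rotation', 'shot']
side [0.52102723 1.02730731 0.54118189] [[443.96158814   0.         318.75667596]
 [  0.         443.96158814 199.92833121]
 [  0.           0.           1.        ]] ['color', 'camera_matrix', 'eye', 'rotation', 'shot']Traceback (most recent call last):
  File "<stdin>", line 6, in <module>
  File "h.py", line 13, in rect
    pts=np.array([at_z(s,p[0],z)[:2] for p in c])
                  ~~~~^^^^^^^^^^
  File "h.py", line 8, in at_z
    d=ray(s,px);e=np.array(s["eye"]);return e+d*(z-e[2])/d[2]
                                                         ~^^^
IndexError: invalid index to scalar variable.
```

```bash
ls . pics
```

```text
.:
h.py
pics

pics:
side0.png
top0.png
```

```bash
sed -i 's/np.array(s\["rotation"\])/RM(s)/' h.py; cat >> h.py <<'E'
def RM(s):
    r=np.array(s["rotation"]); return r if r.shape==(3,3) else R.from_quat(r).as_matrix() if r.size==4 else R.from_euler("xyz",r).as_matrix()
E
python3 - <<'E'
from h import *
t=eyes.snapshot("top");s=eyes.snapshot("side")
for n,p in(("top",t),("side",s)): print(n,p["rotation"],RM(p).round(3).tolist())
for q,z in(("gauge",.045),("gauge_block",.045),("job_tray",.059),("pouch",.016),("spectacles",.012),("pen",.01)):
    for r in models.masks_of(t,q)[:1]: print(q,r["confidence"],r["xy"],rect(t,r["mask"],z))
for q,z in(("gauge_front",.0425),("block_lip",.04),("tray_floor",.008),("gauge",.04),("gauge_block",0),("job_tray",0)):
    for r in models.tip_of(t,q)[:1]: print(q,r["confidence"],r["xy"],at_z(t,r["xy"],z))
E
```

```text
top [ 0.21333342 -0.00629223 -1.64234664] [[-0.071, 0.975, -0.211], [-0.997, -0.069, 0.021], [0.006, 0.212, 0.977]]
side [ 1.15181853 -0.02837758 -3.10010032] [[-0.999, 0.043, -0.026], [-0.041, -0.405, 0.913], [0.028, 0.913, 0.407]]
gauge 0.6 [436.9, 193.8] ((535.6368408203125, -309.99444580078125), (63.194454193115234, 152.27316284179688), 70.63567352294922)
gauge_block 0.61 [422.2, 191.5] ((537.8873291015625, -305.7035827636719), (99.62190246582031, 175.31103515625), 70.88898468017578)
job_tray 0.73 [205.7, 199.6] ((582.58837890625, 233.61575317382812), (185.7077178955078, 281.5323791503906), 86.50151062011719)
pouch 0.89 [212.7, 156.2] ((673.5978393554688, 233.40496826171875), (116.25682830810547, 64.29630279541016), 87.63432312011719)
spectacles 0.82 [312.8, 218.7] ((485.61370849609375, -15.701042175292969), (42.69606018066406, 137.34825134277344), 7.142104148864746)
pen 0.52 [310.2, 269.1] ((383.33892822265625, -3.674335479736328), (10.702070236206055, 117.77484893798828), 19.43389320373535)
gauge_front 0.84 [432.0, 224.0] [ 0.46045829 -0.28669045  0.0425    ]
block_lip 0.91 [429.9, 221.6] [ 0.46682391 -0.2833081   0.04      ]
tray_floor 0.92 [211.8, 189.2] [0.59037664 0.2368531  0.008     ]
gauge 0.66 [438.5, 193.7] [ 0.53258251 -0.31295314  0.04      ]
gauge_block 0.92 [427.4, 194.6] [ 0.54089008 -0.29876451  0.        ]
job_tray 0.77 [211.6, 193.8] [0.58072879 0.23965371 0.        ]
```

View pics/top0.png

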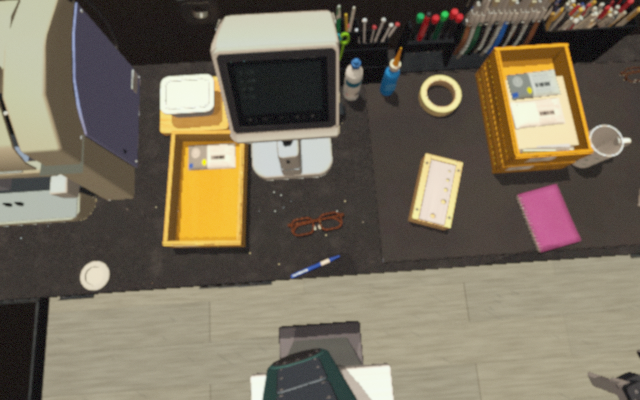

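View pics/side0.png

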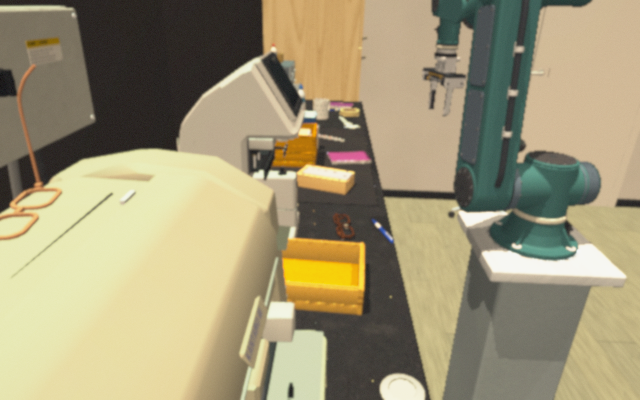

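The top view shows the block with the pale gauge at about (437,192). Its open end faces the robot at about (430,226), the tray is at (205,190) with the pouch at (212,157), the spectacles at (317,223) and the pen at (317,266). The side view agrees. The measured gauge rectangle (152 x 63 mm) matches its known size. Its axis lies at 160.6°.

Call:
step_arm([
  [[0,0,0,0,0,0.159,0],[0,0,0,0,0,0.159,0],[0,0,0,0,0,0.159,0],[0,0,0,0,0,0.158,0],[33,-36,6,0,0,0,0],[33,-36,6,0,0,0,0],[33,-36,6,0,0,0,0],[33,-36,6,0,0,0,0],[33,-36,6,0,0,0,0],[33,-36,10,0,0,0,0],[33,-36,10,0,0,0,0],[33,-36,10,0,0,0,0],[33,-39,10,0,0,0,0],[0,0,0,0,0,0,0],[0,0,0,0,0,0,0]],
])

```text
time: 2.72
tool_pos: [0.55, -0.3151, 0.3346]
ee_rot: [3.141, 0.001, -0.336]
wrist_force: [-0.7, 1.0, -0.1]
width: 0.0005
finger_force: 0.0
```

```bash
python3 - <<'E'
from h import *
o=robot.get_obs();print({k:np.round(o[k],3).tolist() for k in("time","joint_positions","tool_pos","ee_rot","wrist_force","width")})
t=eyes.snapshot("top");s=eyes.snapshot("side")
save(t,"top1.png",(380,120,500,260,4));save(s,"side1.png",(270,110,400,220,5))
for n,p in(("top",t),("side",s)):
  for q,z in(("gauge_front",.0425),("block_lip",.04),("gauge",.04),("gauge_block",0)):
    for r in models.tip_of(p,q)[:1]: print(n,q,r["confidence"],r["xy"],at_z(p,r["xy"],z).round(4))
  for r in models.masks_of(p,"gauge")[:1]: print(n,rect(p,r["mask"],.045))
for P in([.36,.1,0],[.65,.1,0]): print(P,proj(t,P))
for px in([253,178],[332,175]): print(px,at_z(t,px,0))
E
```

```text
{'time': 2.725, 'joint_positions': [-0.609, 0.295, 1.266, -0.001, 1.58, 1.297], 'tool_pos': [0.55, -0.315, 0.335], 'ee_rot': [3.141, 0.001, -0.336], 'wrist_force': [-0.698, 1.047, -0.085], 'width': 0.001}
top gauge_front 0.91 [433.5, 223.6] [ 0.4612 -0.2903  0.0425]
top block_lip 0.7 [428.1, 218.7] [ 0.474 -0.28   0.04 ]
top gauge 0.67 [436.2, 193.2] [ 0.5342 -0.3076  0.04  ]
top gauge_block 0.56 [431.5, 194.1] [ 0.5414 -0.3092  0.    ]
top ((531.8120727539062, -306.2970886230469), (59.00838851928711, 142.23800659179688), 72.91661071777344)
side gauge_front 0.71 [350.4, 175.3] [ 0.4612 -0.295   0.0425]
side block_lip 0.59 [350.4, 175.1] [ 0.4609 -0.3035  0.04  ]
side gauge 0.31 [353.0, 177.1] [ 0.4531 -0.2865  0.04  ]
side gauge_block 0.61 [323.4, 184.6] [ 0.5461 -0.312   0.    ]
side ((536.8347778320312, -306.9743957519531), (59.08639144897461, 150.5369873046875), 70.8176040649414)
[0.36, 0.1, 0] [271.42340207 279.7357565 ]
[0.65, 0.1, 0] [266.39373569 163.65171183]
[253, 178] [0.61448355 0.1352376  0.        ]
[332, 175] [ 0.60844388 -0.06422568  0.        ]
```

View pics/top1.png

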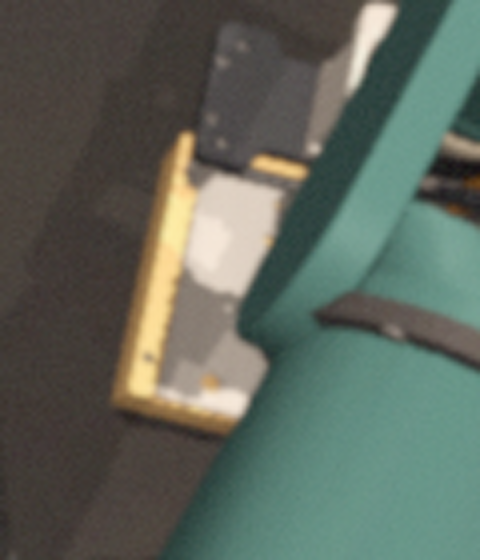

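View pics/side1.png

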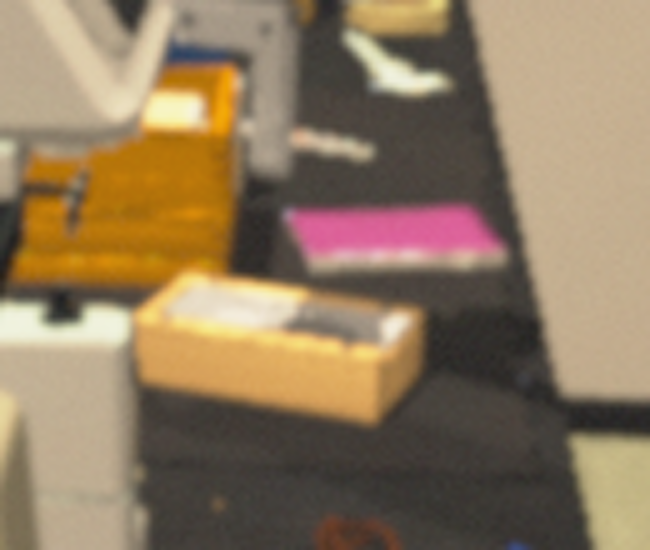

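Both cameras put the gauge centre near (0.536, -0.309). The crops show the block with nothing near the finger column. I will descend towards the gauge.

Call:
step_arm([
  [[0,0,25,0,0,0,0],[0,0,25,0,0,0,0],[0,0,20,0,0,0,0],[0,0,10,0,0,0,0],[0,0,3,0,0,0,0],[0,0,2,0,0,0,0],[0,0,1,0,0,0,0],[0,0,1,0,0,0,0],[0,0,0,0,0,0,0]],
])

```text
time: 4.45
tool_pos: [0.5502, -0.315, 0.248]
ee_rot: [3.141, -0.0, -0.336]
wrist_force: [0.9, 0.8, -1.0]
width: 0.0007
finger_force: 0.0
```

Call:
step_arm([
  [[0,0,1,0,0,0,0],[0,0,1,0,0,0,0],[0,0,1,0,0,0,0],[0,0,0,0,0,0,0],[0,0,0,0,0,0,0]],
])

```text
time: 5.08
tool_pos: [0.5501, -0.3149, 0.2447]
ee_rot: [3.142, 0.0, -0.336]
wrist_force: [0.0, 0.4, 0.3]
width: 0.0005
finger_force: 0.0
```

Call:
step_arm([
  [[0,0,0.5,0,0,0,0],[0,0,0.5,0,0,0,0],[0,0,0,0,0,0,0]],
])

```text
time: 5.45
tool_pos: [0.5502, -0.315, 0.2445]
ee_rot: [3.141, -0.001, -0.336]
wrist_force: [-2.0, 0.0, 5.1]
width: 0.0003
finger_force: 2.3
```

Call:
step_arm([
  [[0,0,0.5,0,0,0,0],[0,0,0,0,0,0,0]],
])

```text
time: 5.7
tool_pos: [0.5503, -0.315, 0.2445]
ee_rot: [3.141, -0.002, -0.336]
wrist_force: [-1.1, 0.3, 6.3]
width: 0.0004
finger_force: 3.1
```

Call:
step_arm([
  [[0,0,0.8,0,0,0,0],[0,0,0,0,0,0,0],[-1,0,0,0,0,0,0],[-2,0,0,0,0,0,0],[-3,0,0,0,0,0,0],[-3,0,0,0,0,0,0],[-3,0,0,0,0,0,0]],
])

```text
time: 6.58
tool_pos: [0.5398, -0.3115, 0.2445]
ee_rot: [3.14, -0.006, -0.336]
wrist_force: [1.8, -0.8, 6.2]
width: 0.0006
finger_force: 2.9
```

```bash
python3 - <<'E'
from h import *
o=robot.get_obs();print(o["tool_pos"],o["wrist_force"])
s=eyes.snapshot("side");save(s,"side2.png",(290,130,370,200,8))
for r in models.masks_of(s,"gauge")[:1]: print(r["confidence"],r["mask"].sum(),rect(s,r["mask"],.045))
for q in("gauge_front",): 
  for r in models.tip_of(s,q)[:1]: print(q,r["confidence"],at_z(s,r["xy"],.0425))
E
```

```text
[ 0.53979056 -0.31152294  0.24447073] [ 1.81806327 -0.7511608   6.21317745]
0.57 96 ((390.8351745605469, 82.9495849609375), (13.860482215881348, 93.24507141113281), 21.243410110473633)
gauge_front 0.84 [ 0.45625746 -0.30278795  0.0425    ]
```

View pics/side2.png

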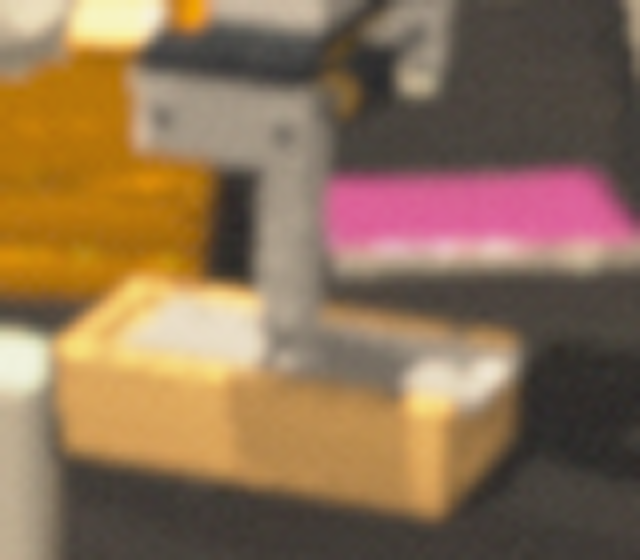

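The gauge follows the finger: its back-end gap has opened, and its front end is at about (515,360) in the crop, just past the lip. I will press slightly harder and carry on.

Call:
step_arm([
  [[-2,0,0.4,0,0,0,0],[-3,0,0,0,0,0,0],[-3,0,0,0,0,0,0],[-3,0,0,0,0,0,0],[-3,0,0,0,0,0,0],[-3,0,0,0,0,0,0],[-3,0,0,0,0,0,0],[-3,0,0,0,0,0,0]],
])

```text
time: 7.72
tool_pos: [0.5182, -0.3041, 0.2445]
ee_rot: [3.14, -0.007, -0.336]
wrist_force: [1.7, -0.5, 6.9]
width: 0.0008
finger_force: 3.3
```

Call:
step_arm([
  [[-3,0,0,0,0,0,0],[-3,0,0,0,0,0,0],[-3,0,0,0,0,0,0],[-3,0,0,0,0,0,0],[-2,0,0,0,0,0,0],[-1,0,0,0,0,0,0],[0,0,0,0,0,0,0]],
])

```text
time: 8.6
tool_pos: [0.5041, -0.2991, 0.2445]
ee_rot: [3.14, -0.007, -0.336]
wrist_force: [2.2, -0.2, 6.4]
width: 0.0003
finger_force: 3.5
```

```bash
python3 - <<'E'
from h import *
o=robot.get_obs();print(o["tool_pos"],o["wrist_force"])
s=eyes.snapshot("side");save(s,"side3.png",(290,130,390,200,8))
for r in models.masks_of(s,"gauge")[:1]: print(r["confidence"],r["mask"].sum(),rect(s,r["mask"],.045))
for q in("gauge_front",): 
  for r in models.tip_of(s,q)[:1]: print(q,r["confidence"],at_z(s,r["xy"],.0425))
E
```

```text
[ 0.50406521 -0.29914946  0.24446663] [ 2.19229224 -0.21258313  6.37788495]
0.85 343 ((488.23870849609375, -292.3529052734375), (79.46870422363281, 156.1288604736328), 62.100914001464844)
gauge_front 0.64 [ 0.42176962 -0.28540059  0.0425    ]
```

View pics/side3.png

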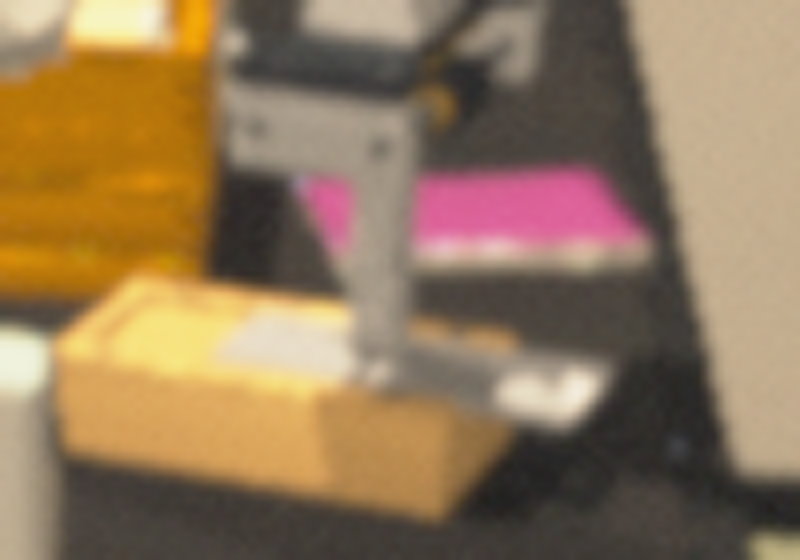

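The gauge has come out without slipping: 49 mm of travel and about 45 mm of overhang, front end at crop (590,390). I want about 15 mm more, so the grip lands near its centre of mass.

Call:
step_arm([
  [[-2,0,0,0,0,0,0],[-3,0,0,0,0,0,0],[-3,0,0,0,0,0,0],[-3,0,0,0,0,0,0],[-2,0,0,0,0,0,0],[-1,0,0,0,0,0,0],[0,0,0,0,0,0,0],[0,0,-2,0,0,0,0],[0,0,-4,0,0,0,0],[0,0,-20,0,0,0,0],[0,0,-40,0,0,0,0],[0,0,-40,0,0,0,94],[0,0,0,0,0,0,94],[0,0,0,0,0,0,94]],
])

```text
time: 10.5
tool_pos: [0.4895, -0.2936, 0.3465]
ee_rot: [-3.141, 0.002, -0.336]
wrist_force: [-0.7, 0.9, 0.1]
width: 0.0269
finger_force: 0.0
```

```bash
python3 - <<'E'
from h import *
o=robot.get_obs();print(o["tool_pos"],o["wrist_force"],o["width"])
s=eyes.snapshot("side");save(s,"side4.png",(290,130,390,200,8));t=eyes.snapshot("top")
a=np.radians(160.7);ax=np.array([np.cos(a),np.sin(a)])
for n,p in(("side",s),("top",t)):
  for r in models.masks_of(p,"gauge")[:1]:
    print(n,r["confidence"],r["mask"].sum(),rect(p,r["mask"],.045))
  for q in("gauge_front","block_lip","gauge"): 
    for r in models.tip_of(p,q)[:1]: print(q,r["confidence"],at_z(p,r["xy"],.0425 if q=="gauge_front" else .04).round(4))
E
```

```text
[ 0.48947046 -0.29362095  0.3464588 ] [-0.68814185  0.8607625   0.10383418] 0.026881487949589812
side 0.66 278 ((488.3442077636719, 56.39430618286133), (39.22332000732422, 133.15408325195312), 6.56213903427124)
gauge_front 0.77 [ 0.4053 -0.2926  0.0425]
block_lip 0.89 [ 0.4552 -0.2907  0.04  ]
gauge 0.86 [ 0.4778 -0.3033  0.04  ]
top 0.9 933 ((470.71539306640625, -273.2945251464844), (56.92658615112305, 124.40886688232422), 54.91908264160156)
gauge_front 0.78 [ 0.4087 -0.2715  0.0425]
block_lip 0.88 [ 0.4652 -0.2857  0.04  ]
gauge 0.75 [ 0.4757 -0.2833  0.04  ]
```

View pics/side4.png

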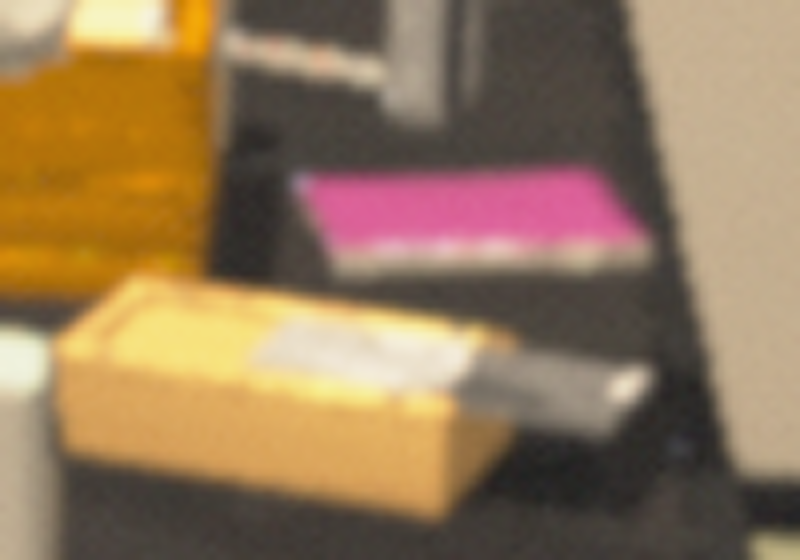

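The gauge rests level on its own, overhanging. The block's top corners at the lip show near crop (460,398) and (518,337), and the gauge's front corners near (605,432) and (652,372).

```bash
python3 - <<'E'
from h import *
s=eyes.snapshot("side");a=np.radians(160.7);ax=np.array([np.cos(a),np.sin(a)])
f=lambda u,v:at_z(s,(290+u/8,130+v/8),.045)[:2]
P={k:f(*k) for k in((460,398),(518,337),(605,432),(652,372),(250,362),(290,320))}
for k in P: print(k,P[k].round(4),"axial",(P[k]@ax).round(4))
print("expected centre axial",np.array([.4753,-.2876])@ax)
# mask of the real gauge component only
for r in models.masks_of(s,"gauge"):
  n,l,st,c=cv2.connectedComponentsWithStats(r["mask"].astype(np.uint8))
  for i in range(1,n):
    if st[i,4]>40: print(r["confidence"],st[i],rect(s,l==i,.045))
E
```

```text
(460, 398) [ 0.4714 -0.2487] axial -0.5271
(518, 337) [ 0.4468 -0.3189] axial -0.5271
(605, 432) [ 0.4173 -0.2196] axial -0.4664
(652, 372) [ 0.3952 -0.2855] axial -0.4674
(250, 362) [ 0.5533 -0.2781] axial -0.6141
(290, 320) [ 0.5389 -0.3278] axial -0.6169
expected centre axial -0.5436445316318319
0.75 [322 169  47  14 346] ((479.1652526855469, -284.9326171875), (69.02165222167969, 150.71658325195312), 66.5350112915039)
0.46 [ 282  238   83   76 5577] ((536.0682373046875, 262.06781005859375), (258.54327392578125, 177.90969848632812), 86.95085906982422)
```

The overhang measures 60 mm, which agrees with the hand travel. I will grip 12 mm outside the lip: -44 mm in x, -2 mm in y, 110 mm down.

Call:
step_arm([
  [[-20,-1,0,0,0,0,94],[-24,-1,0,0,0,0,94],[0,0,0,0,0,0,94],[0,0,0,0,0,0,94],[0,0,0,0,0,0,94],[0,0,20,0,0,0,94],[0,0,30,0,0,0,94],[0,0,20,0,0,0,94],[0,0,0,0,0,0,94]],
])

```text
time: 12.22
tool_pos: [0.4487, -0.2772, 0.2758]
ee_rot: [-3.14, 0.004, -0.336]
wrist_force: [0.4, -0.4, 0.3]
width: 0.0937
finger_force: 0.0
```

```bash
python3 - <<'E'
from h import *
o=robot.get_obs();print(o["tool_pos"],o["wrist_force"],o["width"])
s=eyes.snapshot("side");save(s,"side5.png",(310,110,400,200,6))
E
```

```text
[ 0.44874494 -0.27718852  0.27584408] [ 0.35692828 -0.38691935  0.30333475] 0.09374814108411945
```

View pics/side5.png

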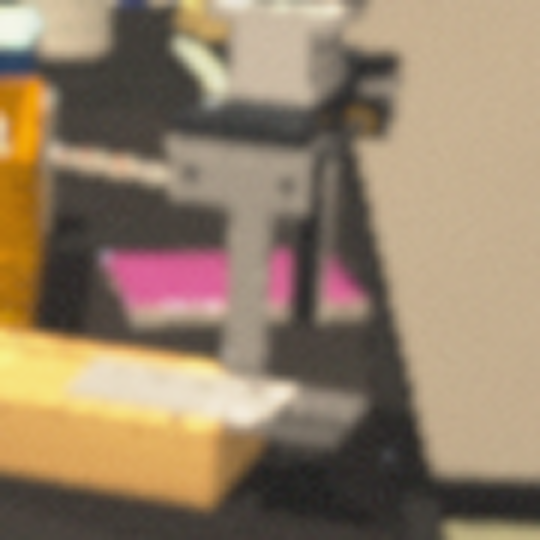

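Both fingers straddle the overhang: the near tip is at crop (243,370) and the far one at (307,320), 32 mm above the gauge top. I will descend and close.

Call:
step_arm([
  [[0,0,20,0,0,0,94],[0,0,10,0,0,0,94],[0,0,5,0,0,0,94],[0,0,4,0,0,0,94],[0,0,0,0,0,0,94],[0,0,0,0,0,0,80]],
])

```text
time: 13.02
tool_pos: [0.449, -0.2775, 0.2395]
ee_rot: [3.141, -0.001, -0.336]
wrist_force: [-0.4, 0.6, -0.2]
width: 0.0874
finger_force: 0.0
```

Call:
step_arm([
  [[0,0,3,0,0,0,80],[0,0,0,0,0,0,70],[0,0,0,0,0,0,66],[0,0,0,0,0,0,62],[0,0,0,0,0,0,62],[0,0,0,0,0,0,60]],
])

```text
time: 13.78
tool_pos: [0.4488, -0.2775, 0.2361]
ee_rot: [3.141, -0.0, -0.336]
wrist_force: [-0.6, -0.5, -0.3]
width: 0.0602
finger_force: 0.2
```

Call:
step_arm([
  [[0,0,0,0,0,0,57],[0,0,0,0,0,0,40],[0,0,0,0,0,0,0],[0,0,0,0,0,0,0]],
])

```text
time: 14.28
tool_pos: [0.4489, -0.2774, 0.236]
ee_rot: [3.141, -0.0, -0.336]
wrist_force: [-0.3, 0.1, -0.3]
width: 0.0597
finger_force: 30.0
```

Call:
step_arm([
  [[0,0,-2,0,0,0,0],[0,0,-4,0,0,0,0],[0,0,-6,0,0,0,0],[0,0,-8,0,0,0,0],[0,0,-15,0,0,0,0],[0,0,-20,0,0,0,0],[0,0,-20,0,0,0,0],[0,0,-20,0,0,0,0],[0,0,-5,0,0,0,0],[0,0,0,0,0,0,0],[0,0,0,0,0,0,0]],
])

```text
time: 15.65
tool_pos: [0.4487, -0.2773, 0.335]
ee_rot: [-3.141, 0.002, -0.336]
wrist_force: [-0.2, -0.2, -1.4]
width: 0.0594
finger_force: 30.0
```

```bash
python3 - <<'E'
from h import *
o=robot.get_obs();print(o["tool_pos"],o["wrist_force"],o["width"],o["joint_positions"].round(2),o["wrist_torque"])
s=eyes.snapshot("side");save(s,"side6.png",(290,80,400,200,5))
t=eyes.snapshot("top")
for q,z in(("job_tray",.059),("pouch",.016)):
  for r in models.masks_of(t,q)[:1]: print(q,r["confidence"],rect(t,r["mask"],z))
for q,z in(("tray_floor",.008),("job_tray",0),("pouch",.008)):
  for p in(t,s):
    for r in models.tip_of(p,q)[:1]: print(q,r["confidence"],at_z(p,r["xy"],z).round(4))
E
```

```text
[ 0.44865046 -0.27728203  0.33498517] [-0.15850651 -0.23776448 -1.44192024] 0.05940243547347837 [-0.66  0.06  1.54 -0.    1.55  1.25] [ 0.0791816   0.05100044 -0.06108949]
job_tray 0.87 ((582.5220947265625, 234.09063720703125), (189.26283264160156, 280.5627746582031), 85.93960571289062)
pouch 0.83 ((673.7898559570312, 234.29959106445312), (118.08854675292969, 67.70934295654297), 89.76412963867188)
tray_floor 0.86 [0.5847 0.2439 0.008 ]
job_tray 0.91 [0.5897 0.2353 0.    ]
job_tray 0.86 [0.5837 0.2346 0.    ]
pouch 0.97 [0.6812 0.2404 0.008 ]
```

View pics/side6.png

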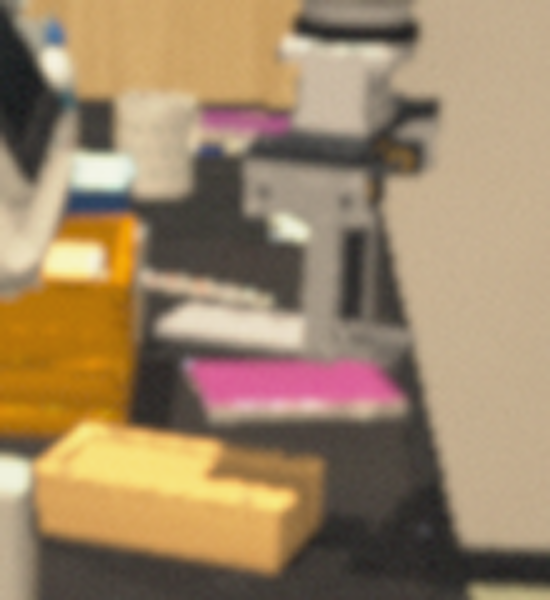

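The gauge is held level and clear (wrist load about 1.4 N, opening 59.4 mm). In the crop it sits between the fingers at (320,350), with the block empty below. I will carry it round in front of the instrument, first rotating it to the tray's axis.

Call:
step_arm([
  [[-12,-20,0,0,0,-0.09,0],[-15,-25,0,0,0,-0.09,0],[-15,-30,0,0,0,-0.091,0],[-15,-40,0,0,0,0,0],[-15,-40,0,0,0,0,0],[-5,-40,0,0,0,0,0],[-3,-40,0,0,0,0,0],[-3,-40,0,0,0,0,0],[-3,-40,0,0,0,0,0],[-2,-40,0,0,0,0,0],[3,-40,0,0,0,0,0],[8,-35,0,0,0,0,0],[10,-30,0,0,0,0,0],[10,-20,0,0,0,0,0],[0,0,0,0,0,0,0],[0,0,0,0,0,0,0]],
])

```text
time: 18.15
tool_pos: [0.4367, 0.21, 0.3358]
ee_rot: [3.141, 0.001, -0.065]
wrist_force: [-1.1, -0.9, -1.6]
width: 0.0596
finger_force: 30.0
```

Call:
step_arm([
  [[10,-20,0,0,0,0,0],[20,-18,0,0,0,0,0],[25,0,0,0,0,0,0],[16,0,0,0,0,0,0],[8,0,0,0,0,0,0],[0,0,20,0,0,0,0],[0,0,20,0,0,0,0],[0,0,0,0,0,0,0]],
])

```text
time: 19.15
tool_pos: [0.5174, 0.2426, 0.294]
ee_rot: [3.14, 0.004, -0.066]
wrist_force: [-0.8, 0.6, -0.9]
width: 0.0596
finger_force: 30.0
```

```bash
python3 - <<'E'
from h import *
o=robot.get_obs();print(o["tool_pos"],o["wrist_force"],o["width"],o["ee_rot"])
s=eyes.snapshot("side");save(s,"side7.png",(260,160,400,330,3));t=eyes.snapshot("top")
im=np.hstack([cv2.resize(s["color"][160:330,260:400],(420,510)),cv2.resize(t["color"][110:260,140:260],(380,510))])[:,:,::-1]
cv2.imwrite("pics/both7.png",im)
for q,z in(("gauge",.105),("pouch",.016)):
  for p in(t,s):
    for r in models.masks_of(p,q)[:1]: print(q,r["confidence"],rect(p,r["mask"],z))
E
```

```text
[0.51740343 0.24260611 0.29401913] [-0.78243823  0.55769416 -0.93432188] 0.05961211458570217 [ 3.13971428  0.00446015 -0.06566412]
gauge 0.61 ((599.7581176757812, 232.8490447998047), (47.4482307434082, 60.356204986572266), 0.15925952792167664)
gauge 0.84 ((566.5197143554688, 247.60137939453125), (73.5497055053711, 70.4976806640625), 0.4547511041164398)
pouch 0.77 ((675.7432861328125, 233.6838836669922), (113.7171401977539, 60.71637725830078), 86.01472473144531)
```

View pics/both7.png

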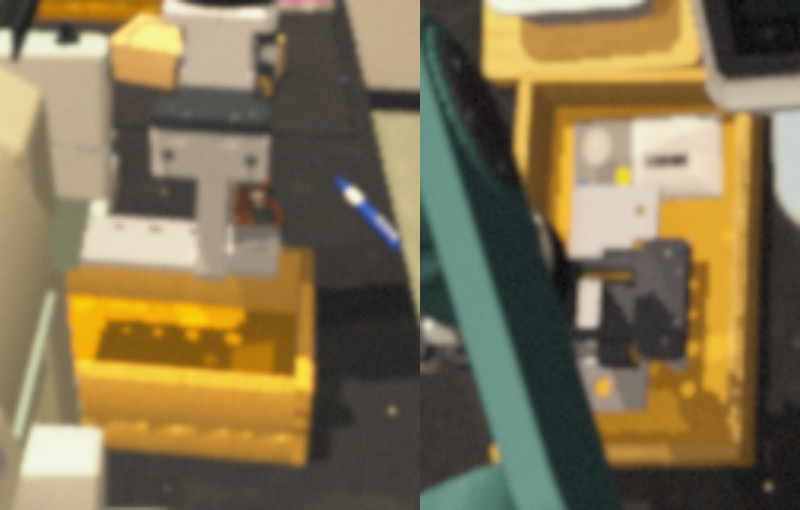

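In both views the gauge hangs level over the tray. Its far end is at x≈0.62, about 20 mm short of the pouch, and the near end is 20 mm from the near wall. I will lower it 85 mm.

Call:
step_arm([
  [[0,0,20,0,0,0,0],[0,0,20,0,0,0,0],[0,0,18,0,0,0,0],[0,0,10,0,0,0,0],[0,0,6,0,0,0,0],[0,0,4,0,0,0,0],[0,0,2,0,0,0,0],[0,0,1,0,0,0,0],[0,0,0,0,0,0,0]],
])

```text
time: 20.58
tool_pos: [0.5183, 0.2432, 0.2152]
ee_rot: [-3.141, -0.0, -0.065]
wrist_force: [1.3, 0.5, -1.0]
width: 0.0595
finger_force: 30.0
```

Call:
step_arm([
  [[0,0,2,0,0,0,0],[0,0,2,0,0,0,0],[0,0,1,0,0,0,0],[0,0,1,0,0,0,0],[0,0,0,0,0,0,0]],
])

```text
time: 21.2
tool_pos: [0.5182, 0.2432, 0.2088]
ee_rot: [3.141, 0.0, -0.065]
wrist_force: [-0.2, -0.2, -1.3]
width: 0.0594
finger_force: 30.0
```

Call:
step_arm([
  [[0,0,0.5,0,0,0,0],[0,0,0.5,0,0,0,0],[0,0,0,0,0,0,0],[0,0,0,0,0,0,61],[0,0,0,0,0,0,62],[0,0,0,0,0,0,66],[0,0,0,0,0,0,74],[0,0,0,0,0,0,78],[0,0,0,0,0,0,78]],
])

```text
time: 22.32
tool_pos: [0.5182, 0.2432, 0.2079]
ee_rot: [3.142, -0.0, -0.065]
wrist_force: [0.2, 0.4, -0.9]
width: 0.0778
finger_force: 0.0
```

Call:
step_arm([
  [[0,0,-3,0,0,0,78],[0,0,-10,0,0,0,78],[0,0,-20,0,0,0,78],[0,0,-30,0,0,0,78],[0,0,-40,0,0,0,78],[-30,0,-40,0,0,0,78],[-50,0,0,0,0,0,78],[-50,40,0,0,0,0,78],[0,50,0,0,0,0,78],[0,50,0,0,0,0,78],[0,50,0,0,0,0,78],[0,0,0,0,0,0,78],[0,0,0,0,0,0,78]],
])

```text
time: 23.95
tool_pos: [0.3774, 0.0632, 0.3516]
ee_rot: [-3.141, -0.001, -0.066]
wrist_force: [-0.7, -0.2, -0.2]
width: 0.0781
finger_force: 0.0
```

```bash
python3 - <<'E'
from h import *
o=robot.get_obs();print(o["time"],o["tool_pos"],o["wrist_force"],o["width"])
s=eyes.snapshot("side");t=eyes.snapshot("top")
im=np.hstack([cv2.resize(s["color"][160:330,260:400],(420,510)),cv2.resize(t["color"][110:260,140:260],(380,510))])[:,:,::-1]
cv2.imwrite("pics/both8.png",im)
for q,z in(("gauge",.013),("pouch",.016),("spectacles",.012),("pen",.01)):
    for r in models.masks_of(t,q)[:1]: print(q,r["confidence"],rect(t,r["mask"],z))
E
```

```text
23.95 [0.37740288 0.06318578 0.3516313 ] [-0.73541103 -0.15845487 -0.15066292] 0.07806445044872734
gauge 0.66 ((563.813232421875, 236.40536499023438), (60.76372146606445, 118.27054595947266), 85.82315063476562)
pouch 0.96 ((671.755615234375, 232.86151123046875), (67.65547943115234, 115.65109252929688), 0.12720339000225067)
spectacles 0.58 ((491.9696350097656, -30.765472412109375), (102.8297348022461, 40.18873596191406), 88.35620880126953)
```

View pics/both8.png

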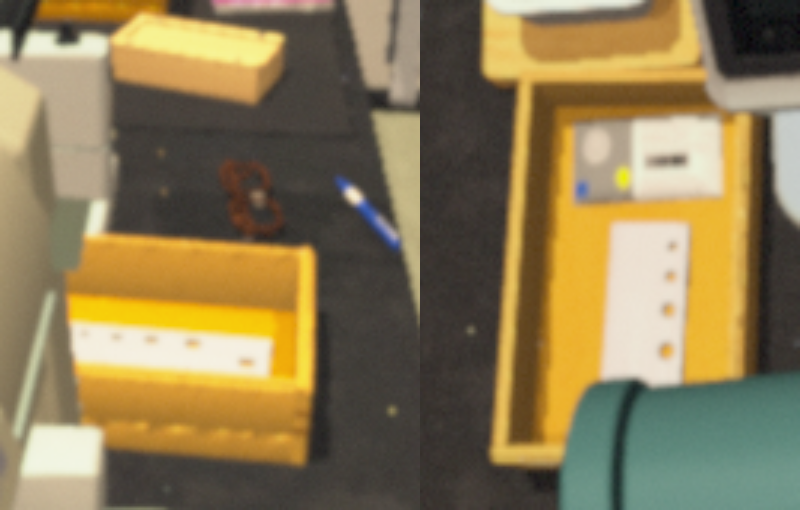

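The gauge lies flat on the tray floor at top-crop (645,300), clear of the pouch at (648,160). The pouch, spectacles and pen have not moved, and the arm is clear. I am handing in the job.

```bash
python3 -c "
from h import *
print(robot.close_job())"
```

```text
the job is handed in; nothing more can be done
None
```

The gauge was slid out to about 60 mm of overhang, lifted, and laid flat and released on the tray floor beside the pouch, nothing else visibly moved; the job was handed in at about 24 s and no verdict was returned.

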